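Turn a row of supplies round from the old rack to the new one

ROBOT

A 6-joint arm with a two-finger parallel gripper is mounted at the origin on a cart in front of the work surface, level with it; the furniture and walls round the work are solid. World frame = base frame: x ahead of the robot, y to its left, z up, the work surface at z = 0. Lengths are in mm, angles in rad, forces in N, time in s.
With the tool pointing down it reaches from about 300 to 775 mm from the base axis. Payload 14.6 kg.
Tool frame: the origin (TCP) lies between the finger pads; the fingertips stand manip.tip_reach ahead of it and the grasp point (between the pads) lies 5 mm behind it (manip.tip_reach is the distance from the TCP to the fingertips, in mm); z points along the fingers, y is the line along which they close (so a half turn about z gives the same grasp; the last joint's range is limited). The gripper opens to 94 mm and grips with 3 to 60 N. Pads are 16 mm wide; open, the fingers measure 119 mm over their backs; the gripper's body (75 mm by 177 mm) begins 78 mm behind the grasp point.
Start: joints at [-1.316, 0.3, 1.521, -0, 1.321, -0.067], TCP at [173.944, -521.759, 219.446] pointing down, gripper open.
Joint ranges: [-3.03, 3.03], [-0.79, 2.21], [0.23, 2.52], [-1.04, 4.18], [0, 3.07], [-2.55, 2.55]. Speed limits (rad/s): [2.22, 2.22, 2.57, 3.14, 3.14, 3.14].

INTERFACE

Orientations are given as [roll, pitch, yaw] about the fixed x, y, z axes, in that order (R = Rz(yaw) Ry(pitch) Rx(roll)).
In Python, from cell import manip gives the robot as it stands. The module is installed in compiled form; this text tells all that it offers.
- The arm moves only by the shell command python3 -m creep 'ROWS' [FORCE]. ROWS is JSON, a list of rows, each a list of 3 entries, a list of its own where there are three numbers: the opening, from -1 (shut) to 1 (fully open), then the shift along the tool's x, y, z in cm, then the turn about the tool's z in units of 5 degrees (1.0 is 5 degrees). In form: [[grip, [tx, ty, tz], roll], ...]. A call has 1 to 12 rows; each row is the pose to reach, as a shift and turn from the pose commanded when the call began, along the tool's axes at that moment; what a row does not reach only later rows make up. A row lasts 1/10 s, in which the tool goes at most 50 mm and 8.59 degrees, less where a joint would pass 70% of its speed; a pose out of reach is approached as far as the arm can. A call with a gripper value outside its range is refused whole. The fingers move at their own pace and stop on an object; FORCE is the grip in N (left out, the last holds). Time passes only in rows, so rows that repeat a pose let the fingers close. It gives the time, the measured TCP pose, the force, the opening and the grip force at its end, in the units of the state.
- manip.read_state(): the state, without advancing time (a new reading comes with each control period).
- manip.camera(name): name is "scene" or "top" or "wrist"; returns the picture (420x560x3 uint8, red, green, blue); there is no depth.
- manip.camera_params(name): a dict with "fovy" (degrees; the focal length in pixels is half the picture's height over the tangent of half this angle, whatever the lens; pixels are square), "cx", "cy" (the principal point, pixels), "k1" (the pictures are not rectified: a ray, as slopes to the right and down, at radius r is drawn at 1 + k1 r^2 times it, then the intrinsics apply), "origin" and "attitude" of the camera in the world. Camera axes: x right, y down, z forward; pixel columns grow to the right and rows downward; lengths in mm; the calibration is good to about 2 mm. A picture is of the moment at which its call begins: read the wrist's pose just before it. camera_params takes no time and is no camera call; for the wrist camera it gives the pose at the moment of the call.
- manip.sign_off(): hands the job in; it is judged then, once.
The state is a dict: "clock": time; "joints": joint angles; "qd": joint speeds; "effort": joint torques, N m; "eef_pos": TCP position; "eef_rot": TCP orientation; "wrist_force": force on the tool from outside, world axes, zero at the start; "moment": the same for the moment, N m; "finger_gap": finger opening in mm; "finger_force": force on a finger pad.
Only numpy, scipy, OpenCV 4.12 (cv2) and the standard library are available. Lean on these libraries where they do the work, as an engineer would, in place of code of your own. Each camera call takes 0.05 s, during which the arm holds its last target. There are 200 camera calls.

TASK

Move the three containers from the grey rack to the blue rack, one to a bay, in reverse order: the one that stands nearest the robot goes into the farthest bay, the middle one into the middle bay and the farthest into the nearest. Keep every container upright, set it down on the floor of its bay without dropping it, and leave the forceps and the memory stick that lie between the racks alone.

Things in the scene. Friction and masses are not known exactly. Their poses are not given: they have to be found in the camera images.
- old_rack: light grey rack, full at the start, left or right of the blue one; fixed, 208 x 72 mm. Origin: underside centre of its box; x runs along the row (away from the robot), y to the left. Three open bays, centres at x = -68, 0, 68 mm, y = 0; each 64 x 64 mm inside, floor 5 mm and wall tops 16 mm above the worktop, walls 4 mm. Along its -y side a ledge 24 mm wide, 8 mm high carries the tiles.
- new_rack: blue rack, empty at the start, no ledge; fixed, 208 x 72 mm. Origin: underside centre of its box; x runs along the row (away from the robot), y to the left. Three open bays, centres at x = -68, 0, 68 mm, y = 0; each 64 x 64 mm inside, floor 5 mm and wall tops 16 mm above the worktop, walls 4 mm. A flat white round pad on each bay floor.
- media_bottle: the tallest: white round bottle with a blue screw cap, 48 mm across up to 73 mm above its base, then a shoulder and a cap 28 mm across; 105 mm high, 0.12 kg. Origin: centre of its underside, z up along its axis; it stands upright on the bay floor.
- oil_bottle: clear see-through round bottle with a narrow black screw cap, 42 mm across up to 59 mm above its base, then a shoulder and a cap 28 mm across; 88 mm high, 0.12 kg. Origin: centre of its underside, z up along its axis; it stands upright on the bay floor.
- lens_case: objective (lens) case: clear see-through round pot, low, with a broad black screw top as wide as the pot, 33 mm across below, the top 36 mm across from 39 mm up; 54 mm high, 0.06 kg. Origin: centre of its underside, z up along its axis; it stands upright on the bay floor.
- blue_tag: blue label tile, 34 x 16 x 4 mm, fixed on the ledge of the old rack beside the bay in which the blue-capped bottle stands at the start; it stays there and so records that bay. Origin: centre of the tile's underside; the bay's centre is 49 mm along +y of the old rack from it.
- orange_tag: orange label tile, 34 x 16 x 4 mm, fixed on the ledge of the old rack beside the bay in which the clear black-capped bottle stands at the start; it stays there and so records that bay. Origin: centre of the tile's underside; the bay's centre is 49 mm along +y of the old rack from it.
- black_tag: black label tile, 34 x 16 x 4 mm, fixed on the ledge of the old rack beside the bay in which the lens case stands at the start; it stays there and so records that bay. Origin: centre of the tile's underside; the bay's centre is 49 mm along +y of the old rack from it.
- forceps: bystander: steel forceps 119 x 13 x 9 mm lying between the racks, about along the robot's x. Origin: centre of the underside; its y axis is its length.
- memory_stick: bystander: black memory stick 18 x 51 x 9 mm lying between the racks. Origin: centre of the underside; its y axis is its length.
There are look-alikes about, which are no part of the job. What is shaped like the lens_case but green is not meant.

How it is judged:
By the outcome, as a careful person would: the job done as asked, in the order asked, and still so for the second after the job is handed in, with the robot touching nothing.
It also fails if it takes over 80 s, if anything falls off the work surface, if the arm or the gripper's body presses on something with over 40 N, if the wrist force passes 120 N, or if a joint passes its speed limit or range.

## Working session

There is one attempt and no reset: what is moved stays moved. The work goes in short steps, Python scripts to look and compute and a shell command to move; the robot and the scene stay as the last step left them, time stands still between calls to the robot, and variables do not carry over. Pictures are saved under pics/ and viewed, at most 14 in all, crops included, and the job is handed in when it is done.

```bash
mkdir -p pics
python3 - <<'E'
from cell import manip
import cv2
print(manip.read_state(), manip.tip_reach)
for n in ["scene","top"]:
    print(n,manip.camera_params(n)); cv2.imwrite(f"pics/{n}0.png",manip.camera(n)[:,:,::-1])
print(manip.camera_params("wrist"))
E
```

```text
{'clock': 0.0, 'joints': array([-1.31559959e+00,  3.00473101e-01,  1.52159327e+00,  2.10151766e-05,
        1.32067836e+00, -6.66122249e-02]), 'qd': array([ 7.29691012e-04,  3.81616353e-04, -1.12989284e-04, -2.49993402e-04,
        8.67349195e-04, -1.03760788e-06]), 'effort': array([-1.40032909e-03, -5.31808019e+01, -3.52734518e+01,  7.07320590e-02,
        2.44048942e-02, -1.07267044e-04]), 'eef_pos': array([ 173.889303  , -521.52844642,  218.8800626 ]), 'eef_rot': array([-3.14044449e+00, -9.69956307e-05,  3.21803690e-01]), 'wrist_force': array([-0.83189043,  0.69127042, -0.30666115]), 'moment': array([-0.00827085, -0.01795067, -0.00687016]), 'finger_force': 0.0, 'finger_gap': 93.97156510750176} 14.0
scene {'fovy': 54.57511342037151, 'cx': 282.0929217033064, 'cy': 216.33357407667046, 'k1': -0.10246390870642058, 'origin': array([211.62098795, 363.52787674, 807.79346153]), 'attitude': array([-2.66576139, -0.00526016, -2.31545184])}
top {'fovy': 42.90119932913527, 'cx': 276.58764423006494, 'cy': 209.47895884970714, 'k1': 0.025787626909803924, 'origin': array([453.01101405,  98.36747612, 915.36435485]), 'attitude': array([-3.05784283,  0.01357899, -1.58396431])}
{'fovy': 61.39603283336564, 'cx': 274.33641844585935, 'cy': 208.60696172502577, 'k1': 0.021116306433191064, 'origin': array([ 247.96551527, -496.52360737,  382.78960923]), 'attitude': array([ 2.87242967e+00, -4.38045224e-04, -1.24874138e+00])}
```

View pics/scene0.png

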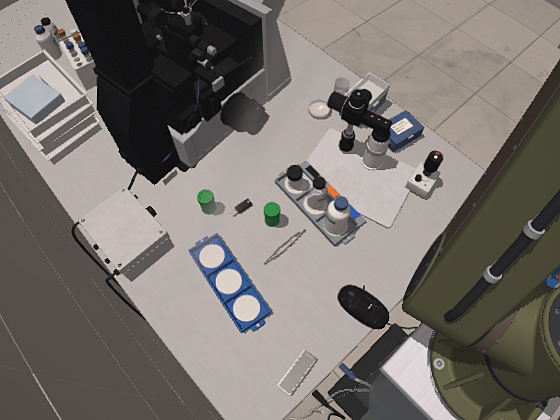

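View pics/top0.png

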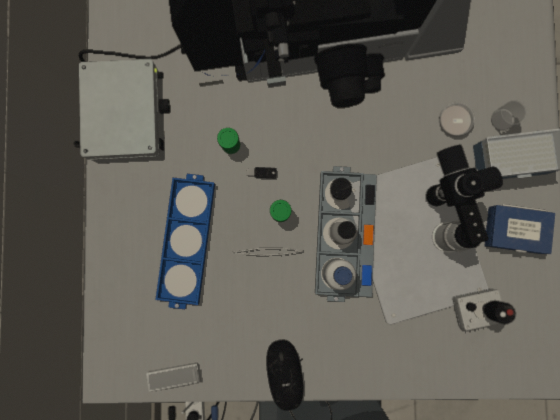

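The top view shows the blue rack on the left (pads at about (191,201), (186,241), (180,280)). The grey rack is on the right: lens case far (341,188), oil bottle middle (345,231), media bottle near (342,275). The tags agree: black, orange and blue at (370,195), (369,234) and (367,275). The scene view confirms this, and green decoys, forceps and stick lie between the racks.

```bash
cat > h.py <<'E'
from cell import manip
import numpy as np, cv2
from scipy.spatial.transform import Rotation as Ro
def K(p):
    f=210/np.tan(np.radians(p["fovy"]/2)); return np.array([[f,0,p["cx"]],[0,f,p["cy"]],[0,0,1]]), np.array([p["k1"],0,0,0,0.])
def world(p,uv,z):
    k,d=K(p); n=cv2.undistortPoints(np.array(uv,float).reshape(-1,1,2),k,d)[:,0]
    r=np.c_[n,np.ones(len(n))]@Ro.from_euler("xyz",p["attitude"]).as_matrix().T
    return p["origin"]+r*((z-p["origin"][2])/r[:,2])[:,None]
def pix(p,X):
    k,d=K(p); R=Ro.from_euler("xyz",p["attitude"]).as_matrix().T
    return cv2.projectPoints(np.array(X,float).reshape(-1,1,3),cv2.Rodrigues(R)[0],-R@p["origin"],k,d)[0][:,0]
E
python3 - <<'E'
import cv2,numpy as np
i=cv2.imread("pics/top0.png")
c=np.hstack([i[165:315,150:225],i[160:310,310:385]])
cv2.imwrite("pics/crop0.png",cv2.resize(c,None,fx=4,fy=4,interpolation=cv2.INTER_CUBIC))
E
```

```text
(no output)
```

View pics/crop0.png

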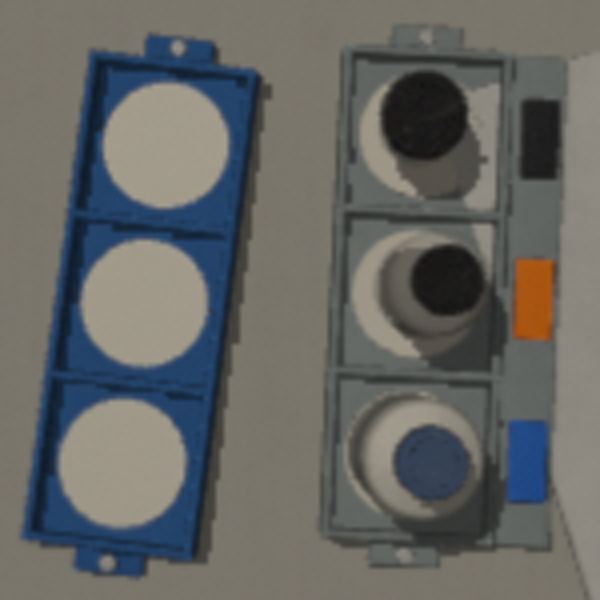

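The crop shows the blue pads at crop (166,146), (145,303), (122,463). The tags are at (540,139), (533,299), (527,461). The cap tops are lens (424,115), oil (448,280) and media (431,463).

Run:
```python
from h import *
np.set_printoptions(precision=1,suppress=True)
p=manip.camera_params("top")
f=lambda L,du,dv:[((x+.5)/4-.5+du,(y+.5)/4-.5+dv) for x,y in L]
pads=world(p,f([(166,146),(145,303),(122,463)],150,165),5.5)
tags=world(p,f([(540,139),(533,299),(527,461)],235,160),12)
print("pads",pads, np.linalg.norm(np.diff(pads,axis=0),axis=1))
print("tags",tags, np.linalg.norm(np.diff(tags,axis=0),axis=1))
for n,P in (("new",pads),("old",tags)):
    d=P[0]-P[2]; a=np.arctan2(d[1],d[0]); print(n,"yaw",np.degrees(a))
    if n=="old": print("bays",P[:,:2]+49*np.array([-np.sin(a),np.cos(a)]))
for n,uv,z in (("lens",(424,115),59),("oil",(448,280),93),("media",(431,463),110)):
    print(n,world(p,f([uv],235,160),z))
```

```text
pads [[546.  256.    5.5]
 [479.  264.9   5.5]
 [411.5 274.5   5.5]] [67.6 68.1]
tags [[552.4 -48.4  12. ]
 [484.7 -43.6  12. ]
 [417.  -39.2  12. ]] [67.9 67.8]
new yaw -7.845049753059049
old yaw -3.89795918016161
bays [[555.8   0.5]
 [488.1   5.3]
 [420.4   9.7]]
lens [[557.7   5.5  59. ]]
oil [[489.6   1.5  93. ]]
media [[420.6  11.5 110. ]]
```

```bash
cat >> h.py <<'E'
def go(x,y,z,yawdeg):
    s=manip.read_state(); R=Ro.from_euler("xyz",s["eef_rot"]); yaw=s["eef_rot"][2]
    d=np.array([x,y,z])-s["eef_pos"]
    print("cm",np.round(R.inv().apply(d)/10,2),"roll",round((np.degrees(yaw)-yawdeg)/5,2),"pos",np.round(s["eef_pos"],1),"t",round(s["clock"],2),"gap",round(s["finger_gap"],1))
E
python3 -c "
from h import *; go(420.6,11.5,220,-3.9)"
```

```text
cm [ 40.26 -42.76  -0.06] roll 4.47 pos [ 173.9 -521.5  218.9] t 0.1 gap 93.9
```

```bash
python3 -m creep '[[1,[40.3,-42.8,-1],4.5],[1,[40.3,-42.8,-1],4.5],[1,[40.3,-42.8,-1],4.5],[1,[40.3,-42.8,-1],4.5],[1,[40.3,-42.8,-1],4.5],[1,[40.3,-42.8,-1],4.5],[1,[40.3,-42.8,-1],4.5],[1,[40.3,-42.8,-1],4.5],[1,[40.3,-42.8,-1],4.5],[1,[40.3,-42.8,-1],4.5],[1,[40.3,-42.8,-1],4.5],[1,[40.3,-42.8,-1],4.5]]'; python3 -c "
from h import *; go(420.6,11.5,220,-3.9)"
```

```text
clock: 1.3
eef_pos: [421.3, 14.3, 229.4]
eef_rot: [-3.141, -0.0, -0.07]
wrist_force: [0.4, -0.3, 0.2]
finger_gap: 94.3
finger_force: 0.0
cm [-0.05  0.29  0.94] roll -0.02 pos [421.3  14.3 229.4] t 1.3 gap 94.3
```

Run:
```python
from h import *
go(420.6,11.5,220,-3.9)
p=manip.camera_params("wrist"); im=manip.camera("wrist"); print(p)
cv2.imwrite("pics/w1.png",im[:,:,::-1])
print(pix(p,[[420.6,11.5,110],[489.6,1.5,93],[557.7,5.5,59],[420.4,9.7,5],[488.1,5.3,5],[555.8,.5,5]]))
```

```text
cm [-0.05  0.29  0.94] roll -0.02 pos [421.3  14.3 229.4] t 1.3 gap 94.3
{'fovy': 61.39603283336564, 'cx': 274.33641844585935, 'cy': 208.60696172502577, 'k1': 0.021116306433191064, 'origin': array([499.14228177,   9.61911895, 393.28485026]), 'attitude': array([ 2.87296164e+00, -1.06834587e-03, -1.64017506e+00])}
[[278.26601381 209.18549106]
 [284.57681308 122.38379325]
 [273.98032794  40.22744081]
 [278.77878438 184.15732507]
 [278.71111518 121.54770488]
 [279.03764347  52.22411768]]
```

View pics/w1.png

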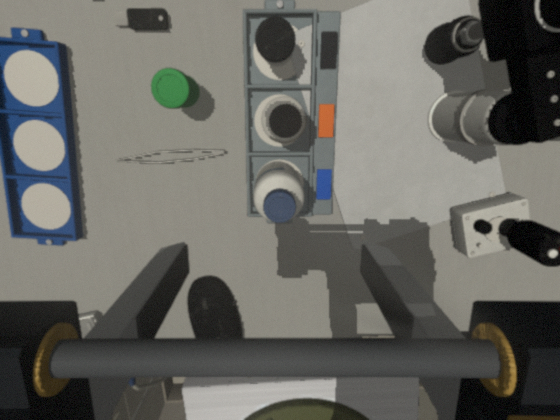

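The wrist view shows the media cap at (280,206), the oil cap at (284,122) and the lens top at (275,38). All are within 3 px (about 2 mm) of the predictions, and the fingers close along y. I'm descending on the media bottle.

```bash
python3 -m creep '[[1,[0.1,0.1,4],0],[1,[0.1,0.1,8],0],[1,[0.1,0.1,12],0],[1,[0.1,0.1,15],0],[1,[0.1,0.1,17],0],[1,[0.1,0.1,18.4],0],[1,[0.1,0.1,18.4],0],[1,[0.1,0.1,18.4],0],[1,[0.1,0.1,18.4],0]]'; python3 -c "
from h import *; go(422,10.5,45,-3.9)"
```

```text
clock: 2.25
eef_pos: [422.3, 10.6, 46.3]
eef_rot: [3.142, -0.001, -0.071]
wrist_force: [-0.2, 0.3, 0.9]
finger_gap: 94.0
finger_force: 0.0
cm [-0.03  0.01  0.13] roll -0.03 pos [422.3  10.6  46.3] t 2.25 gap 94.0
```

```bash
python3 -m creep '[[-1,[0,0,0],0],[-1,[0,0,0],0],[-1,[0,0,0],0],[-1,[0,0,0],0],[-1,[0,0,0],0],[-1,[0,0,0],0],[-1,[0,0,0],0],[-1,[0,0,0],0]]' 20
```

```text
clock: 3.05
eef_pos: [421.8, 10.7, 45.4]
eef_rot: [-3.142, 0.0, -0.071]
wrist_force: [-0.3, -1.0, 0.6]
finger_gap: 46.7
finger_force: 20.0
```

```bash
python3 -m creep '[[-1,[0,0,-0.5],0],[-1,[0,0,-2],0],[-1,[0,0,-4],0],[-1,[0,0,-6.5],0],[-1,[0,0,-9],0],[-1,[0,0,-11],0],[-1,[0,0,-12],0],[-1,[0,0,-12],0],[-1,[0,0,-12],0]]'; python3 -c "
from h import *; go(546,256,165,-7.85)"
```

```text
clock: 3.95
eef_pos: [421.5, 10.7, 164.7]
eef_rot: [3.142, 0.001, -0.071]
wrist_force: [-0.4, 1.0, -1.4]
finger_gap: 47.0
finger_force: 20.0
cm [ 10.68 -25.35  -0.04] roll 0.76 pos [421.5  10.7 164.7] t 3.95 gap 47.0
```

```bash
python3 -m creep '[[-1,[0.4,-1,0],0],[-1,[1.3,-3,0],0.1],[-1,[2.4,-5.8,0],0.2],[-1,[3.6,-8.7,0],0.3],[-1,[4.9,-11.6,0],0.4],[-1,[6.1,-14.5,0],0.5],[-1,[7.4,-17.5,0],0.6],[-1,[8.6,-20.4,0],0.7],[-1,[9.6,-22.9,0],0.76],[-1,[10.4,-24.6,0],0.76],[-1,[10.7,-25.4,0],0.76],[-1,[10.7,-25.4,0],0.76]]'
python3 - <<'E'
from h import *
go(546,256,45,-7.85)
p=manip.camera_params("wrist"); im=manip.camera("wrist")
cv2.imwrite("pics/w2.png",im[:,:,::-1])
print(pix(p,[[546,256,5],[479,264.9,5],[411.5,274.5,5]]))
go(546,256,45,-7.85)
E
```

```text
clock: 5.15
eef_pos: [546.2, 257.3, 164.2]
eef_rot: [3.141, 0.001, -0.136]
wrist_force: [0.1, -0.4, -1.1]
finger_gap: 47.2
finger_force: 20.0
cm [1.000e-02 1.200e-01 1.192e+01] roll 0.01 pos [546.2 257.3 164.2] t 5.15 gap 47.2
[[275.99375831 197.11399116]
 [276.17646109 263.53158101]
 [275.74093389 324.14696219]]
cm [1.000e-02 5.000e-02 1.196e+01] roll 0.0 pos [546.1 256.5 164.6] t 5.2 gap 46.8
```

View pics/w2.png

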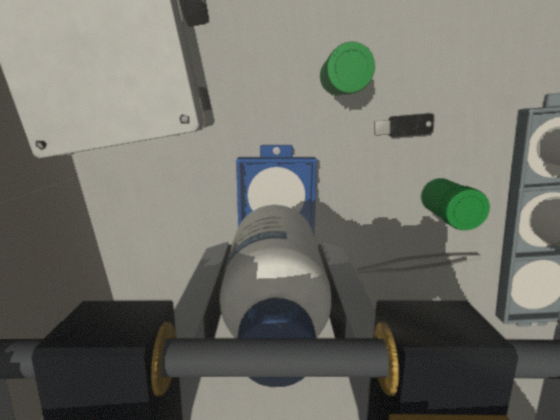

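The wrist view shows the upright bottle in the fingers and the far pad at about (276,194), against (276,197) predicted. I'll nudge +1.5 mm in x and descend slowly at the end.

```bash
python3 -m creep '[[-1,[0.15,0.05,1],0],[-1,[0.15,0.05,3],0],[-1,[0.15,0.05,5.5],0],[-1,[0.15,0.05,8],0],[-1,[0.15,0.05,10],0],[-1,[0.15,0.05,11],0],[-1,[0.15,0.05,11.5],0],[-1,[0.15,0.05,11.7],0],[-1,[0.15,0.05,11.7],0],[-1,[0.15,0.05,11.7],0]]'; python3 -m creep '[[-1,[0,0,0.1],0],[-1,[0,0,0.2],0],[-1,[0,0,0.25],0],[-1,[0,0,0.25],0]]'; python3 -c "
from h import *; go(547.5,256,45,-7.85)"
```

```text
clock: 6.2
eef_pos: [548.3, 255.9, 49.3]
eef_rot: [-3.141, -0.001, -0.137]
wrist_force: [-0.3, 0.4, -0.9]
finger_gap: 47.1
finger_force: 20.0
clock: 6.6
eef_pos: [547.9, 255.8, 45.9]
eef_rot: [3.142, 0.0, -0.137]
wrist_force: [-0.8, -0.4, -1.4]
finger_gap: 47.0
finger_force: 20.0
cm [-0.05 -0.02  0.09] roll -0.0 pos [547.9 255.8  45.9] t 6.6 gap 47.0
```

```bash
python3 -m creep '[[-1,[0,0,0.05],0],[-1,[0,0,0.05],0],[-1,[0,0,0.05],0]]';python3 -m creep '[[-1,[0,0,0.05],0],[-1,[0,0,0.05],0],[-1,[0,0,0.05],0]]'
```

```text
clock: 6.9
eef_pos: [548.0, 255.8, 45.5]
eef_rot: [-3.141, -0.0, -0.137]
wrist_force: [0.7, 0.1, 0.8]
finger_gap: 46.8
finger_force: 20.0
clock: 7.2
eef_pos: [548.1, 255.8, 45.5]
eef_rot: [-3.141, -0.0, -0.137]
wrist_force: [-2.0, -0.9, 4.9]
finger_gap: 46.9
finger_force: 20.0
```

```bash
python3 -m creep '[[0.2,[0,0,0],0],[0.2,[0,0,0],0],[0.6,[0,0,0],0],[0.6,[0,0,0],0],[0.6,[0,0,0],0],[0.6,[0,0,-2],0],[0.6,[0,0,-5],0],[0.6,[0,0,-9],0],[0.6,[0,0,-13],0],[0.6,[0,0,-16],0],[0.6,[0,0,-18],0],[0.6,[0,0,-18],0]]'; python3 -c "
from h import *; go(489.6,1.5,200,-3.9)"
```

```text
clock: 8.4
eef_pos: [548.8, 256.1, 227.9]
eef_rot: [-3.139, -0.004, -0.137]
wrist_force: [0.2, -0.2, -0.6]
finger_gap: 75.3
finger_force: 0.0
cm [-2.39 26.04  2.72] roll -0.79 pos [548.8 256.1 227.9] t 8.4 gap 75.3
```

Next I move over the oil bottle and look again from there.

```bash
python3 -m creep '[[0.8,[-0.4,5,0],-0.2],[0.8,[-0.9,10,0],-0.4],[0.8,[-1.4,15,0],-0.6],[0.8,[-1.9,20,0],-0.8],[0.8,[-2.3,24.5,0],-0.8],[0.8,[-2.4,26,0],-0.8],[0.8,[-2.4,26,0],-0.8],[0.8,[-2.4,26,0],-0.8]]'
python3 - <<'E'
from h import *
go(489.6,1.5,40,-3.9)
p=manip.camera_params("wrist"); im=manip.camera("wrist")
t=manip.camera("top")
cv2.imwrite("pics/w3.png",np.hstack([im[:,:,::-1][:,:,:],cv2.resize(t[160:320,150:230,::-1],(210,420))]))
print(pix(p,[[489.6,1.5,93],[557.7,5.5,59],[489.6,1.5,5],[557.7,5.5,5]]))
go(489.6,1.5,40,-3.9)
print(pix(manip.camera_params("top"),[[546,256,110],[548,256,110],[546,256,5]]))
E
```

```text
clock: 9.2
eef_pos: [488.5, 1.8, 224.2]
eef_rot: [-3.141, 0.001, -0.068]
wrist_force: [0.1, 0.8, -0.9]
finger_gap: 84.6
finger_force: 0.0
cm [ 0.13  0.03 18.41] roll 0.0 pos [488.5   1.8 224.2] t 9.2 gap 84.6
[[275.03210407 203.57797402]
 [265.43659747 121.4627211 ]
 [274.80006739 183.38125559]
 [266.63100211 119.95043493]]
cm [ 0.11  0.09 18.44] roll 0.02 pos [488.7   2.4 224.4] t 9.3 gap 84.6
[[179.18423536 194.30322748]
 [179.18663753 192.99410462]
 [191.14898331 201.1609681 ]]
```

View pics/w3.png

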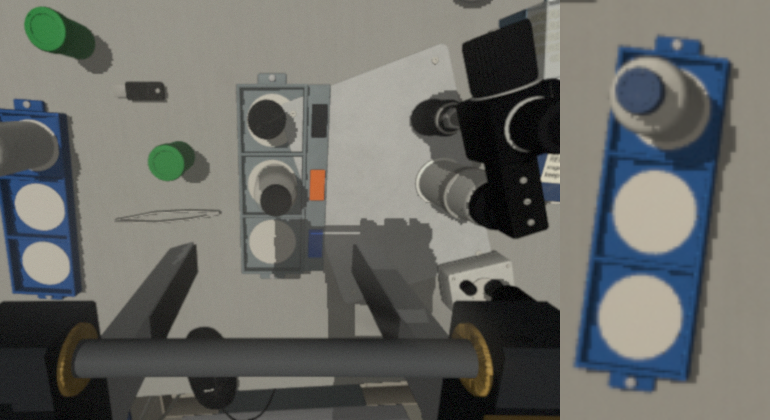

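The wrist view shows the oil cap at (277,200) and the lens top at (267,119), again within about 3 px of prediction. The media bottle stands in the far blue bay. I'm grasping the oil bottle now.

```bash
python3 -m creep '[[0.9,[0.2,0.1,4],0],[0.9,[0.2,0.1,8],0],[0.9,[0.2,0.1,12],0],[0.9,[0.2,0.1,15],0],[0.9,[0.2,0.1,17],0],[0.9,[0.2,0.1,18.4],0],[0.9,[0.2,0.1,18.4],0],[0.9,[0.2,0.1,18.4],0],[0.9,[0.2,0.1,18.4],0]]' 20;  python3 -m creep '[[-1,[0,0,0],0],[-1,[0,0,0],0],[-1,[0,0,0],0],[-1,[0,0,0],0],[-1,[0,0,0],0],[-1,[0,0,0],0],[-1,[0,0,0],0],[-1,[0,0,0],0]]' 20
```

```text
clock: 10.2
eef_pos: [491.1, 0.7, 41.8]
eef_rot: [-3.142, -0.001, -0.067]
wrist_force: [0.4, 0.3, 0.8]
finger_gap: 89.2
finger_force: 0.0
clock: 11.0
eef_pos: [490.6, 0.3, 41.0]
eef_rot: [-3.142, 0.0, -0.067]
wrist_force: [-0.7, 0.3, 0.9]
finger_gap: 40.9
finger_force: 20.0
```

```bash
python3 -m creep '[[-1,[0,0,-0.5],0],[-1,[0,0,-2],0],[-1,[0,0,-4],0],[-1,[0,0,-6.5],0],[-1,[0,0,-9],0],[-1,[0,0,-11],0],[-1,[0,0,-12],0],[-1,[0,0,-12],0],[-1,[0,0,-12],0]]'; python3 -c "
from h import *; go(480.5,265,161,-7.85)"
```

```text
clock: 11.9
eef_pos: [490.2, 0.4, 160.1]
eef_rot: [-3.142, 0.001, -0.067]
wrist_force: [-0.2, 0.4, -1.7]
finger_gap: 40.5
finger_force: 20.0
cm [ -2.75 -26.34  -0.08] roll 0.8 pos [4.902e+02 4.000e-01 1.601e+02] t 11.9 gap 40.5
```

```bash
python3 -m creep '[[-1,[-0.1,-1,0],0],[-1,[-0.3,-3.2,0],0.1],[-1,[-0.6,-6,0],0.2],[-1,[-0.9,-9,0],0.3],[-1,[-1.2,-12,0],0.4],[-1,[-1.6,-15,0],0.5],[-1,[-1.9,-18,0],0.6],[-1,[-2.2,-21,0],0.7],[-1,[-2.5,-23.7,0],0.8],[-1,[-2.7,-25.5,0],0.8],[-1,[-2.75,-26.35,0],0.8],[-1,[-2.75,-26.35,0],0.8]]'; python3 -c "
from h import *; manip.camera('wrist');go(480.5,265,41,-7.85)"
```

```text
clock: 13.1
eef_pos: [480.4, 265.8, 160.2]
eef_rot: [3.141, 0.001, -0.136]
wrist_force: [-0.0, 0.9, -1.4]
finger_gap: 40.7
finger_force: 20.0
cm [1.000e-02 0.000e+00 1.193e+01] roll 0.0 pos [480.5 265.1 160.3] t 13.15 gap 40.6
```

```bash
python3 -m creep '[[-1,[0,0,1],0],[-1,[0,0,3],0],[-1,[0,0,5.5],0],[-1,[0,0,8],0],[-1,[0,0,10],0],[-1,[0,0,11],0],[-1,[0,0,11.5],0],[-1,[0,0,11.7],0],[-1,[0,0,11.7],0],[-1,[0,0,11.7],0]]'; python3 -m creep '[[-1,[0,0,0.1],0],[-1,[0,0,0.2],0],[-1,[0,0,0.25],0],[-1,[0,0,0.25],0],[-1,[0,0,0.25],0]]';python3 -m creep '[[-1,[0,0,0.05],0],[-1,[0,0,0.05],0],[-1,[0,0,0.05],0]]'
```

```text
clock: 14.15
eef_pos: [481.2, 265.2, 44.7]
eef_rot: [-3.141, -0.001, -0.137]
wrist_force: [0.0, 0.3, -1.5]
finger_gap: 41.1
finger_force: 20.0
clock: 14.65
eef_pos: [480.9, 265.1, 41.5]
eef_rot: [-3.142, 0.0, -0.137]
wrist_force: [0.1, -0.1, -1.6]
finger_gap: 41.0
finger_force: 20.0
clock: 14.95
eef_pos: [480.9, 265.1, 41.0]
eef_rot: [-3.141, -0.0, -0.137]
wrist_force: [-1.0, -0.7, 0.4]
finger_gap: 40.9
finger_force: 20.0
```

```bash
python3 -m creep '[[-1,[0,0,0.04],0],[-1,[0,0,0.04],0],[-1,[0,0,0.04],0]]'; python3 -m creep '[[0.1,[0,0,0],0],[0.1,[0,0,0],0],[0.5,[0,0,0],0],[0.5,[0,0,0],0],[0.5,[0,0,0],0],[0.5,[0,0,-2],0],[0.5,[0,0,-5],0],[0.5,[0,0,-9],0],[0.5,[0,0,-13],0],[0.5,[0,0,-16],0],[0.5,[0,0,-18],0],[0.5,[0,0,-18],0]]'; python3 -c "
from h import *; go(559,4.5,200,-3.9)"
```

```text
clock: 15.25
eef_pos: [481.0, 265.1, 41.0]
eef_rot: [-3.141, -0.0, -0.137]
wrist_force: [-2.3, -0.8, 5.6]
finger_gap: 41.3
finger_force: 20.0
clock: 16.45
eef_pos: [481.7, 265.5, 223.3]
eef_rot: [-3.139, -0.004, -0.137]
wrist_force: [0.1, -0.5, -0.8]
finger_gap: 70.5
finger_force: 0.0
cm [11.22 24.8   2.31] roll -0.79 pos [481.7 265.5 223.3] t 16.45 gap 70.5
```

Run:
```python
from h import *
a=manip.camera_params("top");b=manip.camera_params("scene")
for n,u,v in (("cyl",(347,92),(250,118)),("manip elbow",(455,160),(357,97)),("manip foot",(470,235),(376,135))):
    best=min((np.linalg.norm(world(a,[u],z)-world(b,[v],z)),z,world(a,[u],z)) for z in range(0,500,5)); print(n,best)
im=manip.camera("top");s=manip.camera("scene")
o=np.hstack([cv2.resize(im[0:210,180:390,::-1],(400,400)),cv2.resize(s[50:260,150:360,::-1],(400,400))]);cv2.imwrite("pics/d.png",o)
```

```text
cyl (np.float64(5.171142392883336), 105, array([[701.73177872,  -2.69529443, 105.        ]]))
manip elbow (np.float64(39.483939234363454), 180, array([[ 579.91572236, -139.75771314,  180.        ]]))
manip foot (np.float64(10.166063499870722), 100, array([[ 478.68821796, -183.46456822,  100.        ]]))
```

View pics/d.png

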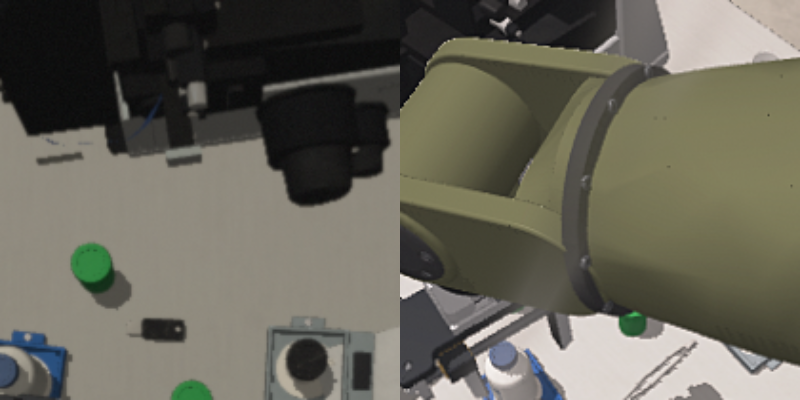

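The crop shows the microscope cylinder well beyond the grey rack (x about 700 mm) and the media bottle upright. The way to the lens case is clear.

```bash
python3 -m creep '[[0.5,[2,4.4,0],-0.2],[0.5,[4.1,9,0],-0.4],[0.5,[6.2,13.6,0],-0.6],[0.5,[8.3,18.2,0],-0.8],[0.5,[10.2,22.5,0],-0.8],[0.5,[11.2,24.8,0],-0.8],[0.5,[11.2,24.8,0],-0.8],[0.5,[11.2,24.8,0],-0.8]]'
python3 - <<'E'
from h import *
go(559,4.5,45,-3.9)
p=manip.camera_params("wrist"); im=manip.camera("wrist")
cv2.imwrite("pics/w4.png",im[:,:,::-1])
print(pix(p,[[559,4.5,59],[557.7,5.5,59]]))
go(559,4.5,45,-3.9)
E
```

```text
clock: 17.35
eef_pos: [557.4, 4.1, 219.1]
eef_rot: [-3.141, 0.002, -0.068]
wrist_force: [-0.2, 0.4, 0.0]
finger_gap: 70.2
finger_force: 0.0
cm [ 0.2  -0.04 17.41] roll -0.0 pos [557.4   4.1 219.1] t 17.35 gap 70.2
[[274.22463769 195.11829544]
 [273.25836609 196.53116956]]
cm [ 0.19  0.02 17.44] roll 0.01 pos [557.4   4.8 219.4] t 17.4 gap 70.2
```

View pics/w4.png

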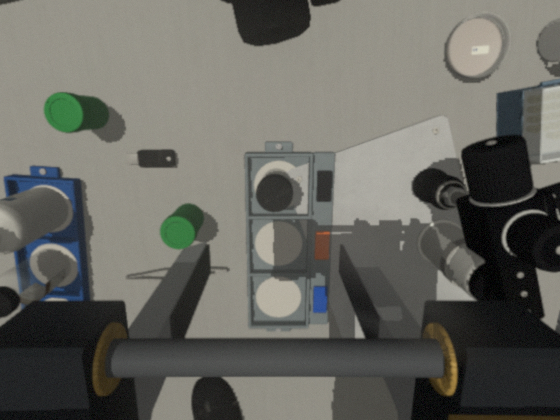

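The wrist view shows the lens case top at (275,192), against (274,195) predicted; the other two grey bays are empty. I'm descending on it.

```bash
python3 -m creep '[[0.5,[0.25,0,4],0],[0.5,[0.25,0,8],0],[0.5,[0.25,0,12],0],[0.5,[0.25,0,15],0],[0.5,[0.25,0,16.7],0],[0.5,[0.25,0,17.4],0],[0.5,[0.25,0,17.4],0],[0.5,[0.25,0,17.4],0],[0.5,[0.25,0,17.4],0]]' 15;  python3 -m creep '[[-1,[0,0,0],0],[-1,[0,0,0],0],[-1,[0,0,0],0],[-1,[0,0,0],0],[-1,[0,0,0],0],[-1,[0,0,0],0],[-1,[0,0,0],0],[-1,[0,0,0],0]]' 15
```

```text
clock: 18.3
eef_pos: [560.9, 4.2, 47.7]
eef_rot: [-3.142, -0.002, -0.067]
wrist_force: [0.0, 0.2, 0.3]
finger_gap: 70.4
finger_force: 0.0
clock: 19.1
eef_pos: [560.4, 4.0, 46.6]
eef_rot: [-3.142, -0.0, -0.067]
wrist_force: [-0.2, 0.0, 0.3]
finger_gap: 34.1
finger_force: 15.0
```

```bash
python3 -m creep '[[-1,[0,0,-0.5],0],[-1,[0,0,-2],0],[-1,[0,0,-4],0],[-1,[0,0,-6.5],0],[-1,[0,0,-9],0],[-1,[0,0,-11],0],[-1,[0,0,-12],0],[-1,[0,0,-12],0],[-1,[0,0,-12],0]]'
python3 - <<'E'
from h import *
cv2.imwrite("pics/w5.png",manip.camera("wrist")[:,:,::-1])
go(413,274.5,166,-7.85)
E
```

```text
clock: 20.0
eef_pos: [560.1, 3.9, 166.0]
eef_rot: [3.142, 0.001, -0.067]
wrist_force: [-0.2, 0.1, -1.0]
finger_gap: 34.4
finger_force: 15.0
cm [-1.648e+01 -2.600e+01 -2.000e-02] roll 0.8 pos [559.9   3.9 165.6] t 20.05 gap 34.7
```

View pics/w5.png

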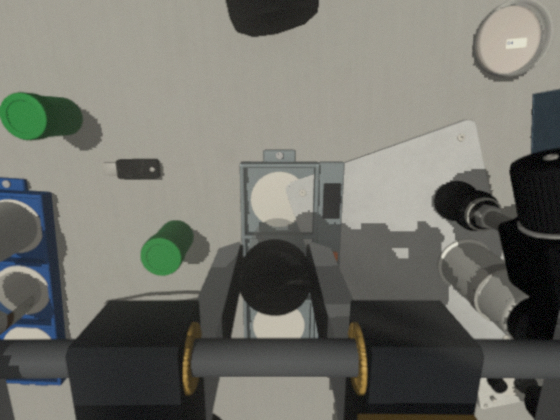

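The wrist view shows the lens case held by its black top at (275,277), with the far grey bay empty. I'm carrying it to the near blue bay.

```bash
python3 -m creep '[[-1,[-0.6,-1,0],0],[-1,[-1.8,-2.8,0],0.1],[-1,[-3.4,-5.4,0],0.2],[-1,[-5.3,-8.3,0],0.3],[-1,[-7.2,-11.3,0],0.4],[-1,[-9.1,-14.3,0],0.5],[-1,[-11,-17.3,0],0.6],[-1,[-12.9,-20.3,0],0.7],[-1,[-14.6,-23,0],0.8],[-1,[-15.8,-24.9,0],0.8],[-1,[-16.4,-25.9,0],0.8],[-1,[-16.5,-26,0],0.8]]'; python3 -m creep '[[-1,[0,0,0],0],[-1,[0,0,0],0]]'; python3 -c "
from h import *; go(413,274.5,46.6,-7.85)"
```

```text
clock: 21.25
eef_pos: [412.4, 275.2, 166.1]
eef_rot: [3.141, 0.001, -0.136]
wrist_force: [0.3, -0.1, -0.4]
finger_gap: 34.1
finger_force: 15.0
clock: 21.45
eef_pos: [413.6, 273.7, 166.4]
eef_rot: [3.141, 0.0, -0.138]
wrist_force: [0.0, -0.5, -0.5]
finger_gap: 34.5
finger_force: 15.0
cm [-0.07 -0.07 11.98] roll -0.01 pos [413.6 273.7 166.4] t 21.45 gap 34.5
```

```bash
python3 -m creep '[[-1,[-0.05,-0.05,1],0],[-1,[-0.05,-0.05,3],0],[-1,[-0.05,-0.05,5.5],0],[-1,[-0.05,-0.05,8],0],[-1,[-0.05,-0.05,10],0],[-1,[-0.05,-0.05,11],0],[-1,[-0.05,-0.05,11.5],0],[-1,[-0.05,-0.05,11.7],0],[-1,[-0.05,-0.05,11.7],0],[-1,[-0.05,-0.05,11.7],0]]'; python3 -m creep '[[-1,[0,0,0.1],0],[-1,[0,0,0.2],0],[-1,[0,0,0.25],0],[-1,[0,0,0.25],0],[-1,[0,0,0.25],0]]';python3 -m creep '[[-1,[0,0,0.05],0],[-1,[0,0,0.05],0],[-1,[0,0,0.05],0]]'
```

```text
clock: 22.45
eef_pos: [413.2, 275.2, 50.2]
eef_rot: [-3.141, -0.001, -0.137]
wrist_force: [-1.2, -0.5, -0.3]
finger_gap: 34.4
finger_force: 15.0
clock: 22.95
eef_pos: [412.8, 275.0, 47.1]
eef_rot: [-3.142, 0.0, -0.137]
wrist_force: [-0.3, -0.0, -1.0]
finger_gap: 34.7
finger_force: 15.0
clock: 23.25
eef_pos: [412.8, 275.0, 46.5]
eef_rot: [3.142, 0.0, -0.137]
wrist_force: [0.1, 0.2, -1.7]
finger_gap: 34.2
finger_force: 15.0
```

```bash
python3 -m creep '[[-1,[0,0,0.05],0],[-1,[0,0,0.05],0],[-1,[0,0,0.05],0]]';python3 -m creep '[[-1,[0,0,0.05],0],[-1,[0,0,0.05],0],[-1,[0,0,0.05],0]]'
```

```text
clock: 23.55
eef_pos: [413.1, 275.0, 46.3]
eef_rot: [-3.141, -0.0, -0.137]
wrist_force: [-0.4, -0.6, 4.8]
finger_gap: 33.9
finger_force: 15.0
clock: 23.85
eef_pos: [413.3, 275.1, 46.3]
eef_rot: [-3.141, -0.001, -0.137]
wrist_force: [-1.6, -3.7, 10.9]
finger_gap: 34.0
finger_force: 15.0
```

```bash
python3 -m creep '[[-1,[0,0,-0.05],0],[-1,[0,0,-0.05],0],[0,[0,0,-0.05],0],[0,[0,0,-0.05],0],[0.4,[0,0,-0.05],0],[0.4,[0,0,-0.05],0],[0.4,[0,0,-0.05],0],[0.4,[0,0,-2],0],[0.4,[0,0,-5],0],[0.4,[0,0,-9],0],[0.4,[0,0,-13],0],[0.4,[0,0,-16],0]]'; python3 -m creep '[[0.4,[0,5,-1],0],[0.4,[0,10,-1],0],[0.4,[0,15,-1],0],[0.4,[0,20,-1],0],[0.4,[0,25,-1],0],[0.4,[0,30,-1],0],[0.4,[0,30,-1],0],[0.4,[0,30,-1],0],[0.4,[0,30,-1],0]]';  python3 - <<'E'
from h import *
a=manip.camera("top"); b=manip.camera("scene")
o=np.hstack([cv2.resize(a[110:320,100:310,::-1],(400,400)),cv2.resize(b[160:360,150:350,::-1],(400,400))]);cv2.imwrite("pics/e.png",o)
P=manip.camera_params("top")
q=pix(P,[[546,256,110],[479,265,93],[411.5,274.5,59]]); print((q-[100,110])*400/210)
E
```

```text
clock: 25.05
eef_pos: [413.0, 275.1, 208.1]
eef_rot: [-3.14, -0.002, -0.137]
wrist_force: [0.1, 0.3, -0.5]
finger_gap: 65.6
finger_force: 0.0
clock: 25.95
eef_pos: [371.9, -21.4, 215.5]
eef_rot: [-3.141, 0.0, -0.136]
wrist_force: [0.5, -0.2, -0.4]
finger_gap: 65.4
finger_force: 0.0
[[150.82711497 160.57757615]
 [143.62395439 245.48873807]
 [140.20496287 327.69271678]]
```

View pics/e.png

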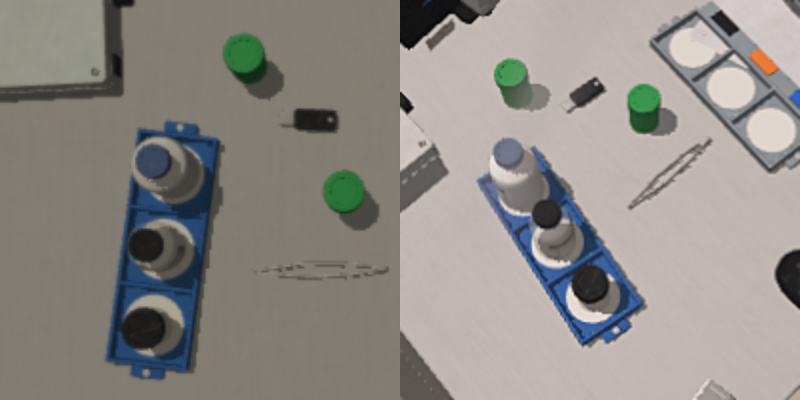

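Both views show all three containers upright in their bays: media far (152,161), oil middle (147,245), lens case near (143,327), each within 4 px of prediction. The forceps and memory stick have not moved, and the arm is clear, so I'm handing in.

```bash
python3 -c "
from cell import manip; print(manip.sign_off())"
```

```text
the job is handed in; nothing more can be done
None
```

All three containers stand upright in the blue rack in reverse order (media bottle far, oil bottle middle, lens case near), the forceps and memory stick were left alone, and the job was handed in at about 26 s.

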